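Read a sample through filter three

TASK

Get a reading of the sample on the small filter photometer: swing the sample lid shut, push the filter turret round by its tabs until the tab with three dots has clicked in at the pointer, and then press the round read key all the way down and let it come up again. Fingertips are enough and nothing is to be lifted: the sample vial stays seated in its well and the other two vials and the weighing bottle around the instrument stay where they are.

Things in the scene. Friction and masses are not known exactly. Their poses are not given: they have to be found in the camera images.
- photometer: Small white bench photometer, fixed, 137 x 220 mm, flat deck 52 mm above the bench. Origin: on the bench under it; x points away from the operator (bevelled front with display at x = -75 mm, back at +62), y left, z up. On the deck: the black filter turret (axis x -4, y -40) and a grey measuring block (x -47 to 57, y 42 to 96, top 98 mm above the bench) with read key, sample well and lid.
- turret_axis (a point): On the turret's vertical axis, level with its top face, 96 mm above the bench (a cap of 17 mm radius rises 6 mm more). The turret is a black drum, radius 42 mm, with six tabs 60 degrees apart: radial blades 7 mm thick reaching 68 mm from the axis, 82 to 96 mm above the bench, free air below them to the deck. One to six white dots by each tab on top, the numbers rising clockwise from above.
- tab_three (a point): Point in the tab with three dots, 62 mm from the turret axis, 89 mm above the bench.
- pointer (a point): Where tab_three lies when filter three is exactly in: 62 mm from the turret axis towards instrument +y, 89 mm above the bench. The pointer is a white arrow lying just outside the tabs' circle on a grey light tunnel, 24 mm wide and 27 mm above the deck, which joins turret and block under the tabs.
- turret (a joint): Turn of the turret, rad, counter-clockwise from above positive, no stops, any number of turns. It clicks in every 60 degrees: tab k is at the pointer at (k-1) x pi/3 plus whole turns, three dots at 2.094. A sprung roller draws it into the nearest click from within 25 degrees; leaving one takes about 3 N at a tab. Starts at any other number, rarely between two.
- lid_hinge (a point): Middle of the lid's hinge line, 99 mm above the bench along the left edge of the measuring block; the line runs along instrument x.
- lid_edge (a point): Middle of the lid's free edge, outer face. The lid is a black hood, 44 mm along the hinge, 49 mm from hinge to edge (plus a 5 mm lip), 14 mm thick. Open, it stands up leaning a little outward (instrument +y), outer face to +y; pushed from there towards -y past upright it falls softly shut over the well by itself.
- lid (a joint): Lid angle, rad: 0 shut, about 1.7 wide open (as at the start); grows as it opens.
- key_top (a point): Centre of the top of the round read key, a grey button 23 mm in diameter standing 12 mm above the top of the measuring block in front of the lid (110 mm above the bench at rest).
- read_key (a joint): Travel of the read key, m: 0 up, 0.004 fully down; a spring needs 1.2 N to start and 3.6 N fully down and brings it back up.
- sample: Capped sample vial, 23 mm in diameter, 46 mm high, standing loose in the sample well under the lid, its cap 4 mm above the block. Origin at the centre of its underside.
- well (a point): Centre of the floor of the sample well, 56 mm above the bench, where the underside of the sample vial stands.
- vial_a: Bystander: loose capped vial, 23 x 46 mm, on the bench behind the photometer, to its left. Origin at the centre of its underside.
- vial_b: Bystander: a second such vial, next to the first.
- weighing: Bystander: glass weighing bottle, 37 mm in diameter, 51 mm high, on the base plate of the burette stand to the right. Origin at the centre of its underside. Behind it the rods of that stand rise at x 0.54 to 0.60 m, y -0.13 to 0.03, with clamps from x 0.50 between 0.47 and 0.60 m high; behind the photometer two more rods rise at x 0.56 and 0.62, y 0.15.

How it is judged:
By the outcome, as a careful person would: the job done as asked, in the order asked, and still so for the second after the job is handed in, with the robot touching nothing.
It also fails if it takes over 72 s, if anything falls off the work surface, if the arm or the gripper's body presses on something with over 40 N, if the wrist force passes 120 N, or if a joint passes its speed limit or range.

ROBOT

A 6-joint arm with a two-finger parallel gripper is mounted at the origin on a cart in front of the work surface, level with it; the furniture and walls round the work are solid. World frame = base frame: x ahead of the robot, y to its left, z up, the work surface at z = 0. Lengths are in m, angles in rad, forces in N, time in s.
With the tool pointing down it reaches from about 0.35 to 0.85 m from the base axis. Payload 8.1 kg.
Tool frame: the origin (TCP) lies on the centre line of the jaws, within the pads' length; the fingertips stand r.nose_length ahead of it and the grasp point (between the pads) lies 11 mm behind it (r.nose_length is the distance from the TCP to the fingertips, in m); x points along the fingers, z is the direction in which the jaws open and shut, and the axes are right-handed (so a half turn about x gives the same grasp; the last joint's range is limited). The gripper opens to 85 mm and grips with 20 to 120 N. Pads are 22 mm wide; open, the fingers measure 114 mm over their backs; the gripper's body (76 mm by 85 mm) begins 54 mm behind the grasp point. The pads swing forward as they close: fully open they stand 13 mm farther back than shut.
Start: joints at [-1.313, 0.13, 1.488, -0, 1.523, -0.085], TCP at [0.202, -0.565, 0.239] pointing down, gripper open.
Joint ranges: [-2.96, 2.96], [-0.89, 2.26], [0.02, 2.5], [-1.34, 4.48], [0, 2.73], [-2.66, 2.66]. Speed limits (rad/s): [2.39, 2.39, 2.79, 3.14, 3.14, 3.14].

INTERFACE

Orientations are given as a rotation vector (axis times angle).
In Python, from plant import sense, snapshot, camera_info, r gives the robot as it stands.
- The arm moves only by the tool drive_tool, never from a script. Its argument "rows" is text: rows parted by semicolons, each of 7 numbers parted by spaces: the finger opening in m, from 0 to 0.0854, then the shift along the tool's x, y, z in m, then the turn, a rotation vector about the tool's x, y, z in degrees. A call has 1 to 20 rows; each row is the pose to reach, as a shift and turn from the pose measured when the call began, along the tool's axes at that moment; what a row does not reach only later rows make up. A row lasts 1/10 s, in which the tool goes at most 50 mm and 8.59 degrees, less where a joint would pass 70% of its speed; a pose out of reach is approached as far as the arm can. A call with a gripper value outside its range is refused whole. The fingers move at their own pace and stop on an object; the grip force is fixed at half the most. Time passes only in rows, so rows that repeat a pose let the fingers close. It gives the time, the measured TCP pose, the force and the opening at its end, in the units of the state.
- sense(): the state, without advancing time (a new reading comes with each control period).
- snapshot(name): name is "side" or "top"; returns the picture (420x560x3 uint8, red, green, blue); there is no depth.
- camera_info(name): a dict with "camera_matrix" (3x3 intrinsics, pixels), "position" and "attitude" of the camera in the world. Camera axes: x right, y down, z forward; pixel columns grow to the right and rows downward; lengths in m; the calibration is good to about 2 mm. A picture is of the moment at which its call begins. camera_info takes no time and is no camera call.
- r.job_done(): hands the job in, once; it reports no verdict.
The state is a dict: "time_s": time; "qpos": joint angles; "joint_velocities": joint speeds; "effort": joint torques, N m; "eef_pos": TCP position; "ee_rot": TCP orientation; "wrist_force": force on the tool from outside, world axes, zero at the start; "ft_torque": the same for the moment, N m; "grip_width": opening from 0.0 (shut) to 1.0 (fully open).
Only numpy, scipy, OpenCV 4.12 (cv2) and the standard library are available. Lean on these libraries where they do the work, as an engineer would, in place of code of your own. Each camera call takes 0.05 s, during which the arm holds its last target. There are 200 camera calls.

## Working session

There is one attempt and no reset: what is moved stays moved. The work goes in short steps, Python scripts to look and compute and a tool call to move; the robot and the scene stay as the last step left them, time stands still between calls to the robot, and variables do not carry over. Pictures are saved under pics/ and viewed, about 8 in all and at most 12, crops included, and the job is handed in when it is done.

Besides the shell and the picture viewer there is one more tool, called after "Call:" as name(argument=value, ...), one argument or row to a line, values as JSON. drive_tool: Moves the arm, as the interface text tells. Its arguments: {"type":"object","properties":{"rows":{"type":"string"}},"required":["rows"]}

```bash
ls; mkdir -p pics
python3 - <<'E'
from plant import sense, snapshot, camera_info, r
import cv2
for n in("side","top"):
    cv2.imwrite(f"pics/{n}0.png",snapshot(n)[:,:,::-1]); print(n,camera_info(n))
s=sense(); print(s, r.nose_length)
E
```

```text
pics
side {'camera_matrix': array([[439.3427774 ,   0.        , 282.00808221],
       [  0.        , 439.3427774 , 206.495513  ],
       [  0.        ,   0.        ,   1.        ]]), 'position': array([0.16707311, 0.7443391 , 0.66061765]), 'attitude': array([-0.63667919,  2.61109329, -1.21848996])}
top {'camera_matrix': array([[412.84109147,   0.        , 277.48911334],
       [  0.        , 412.84109147, 213.72066714],
       [  0.        ,   0.        ,   1.        ]]), 'position': array([0.32265624, 0.12752618, 0.94357284]), 'attitude': array([-2.09975298,  2.15147863, -0.18489963])}
{'time_s': 0.1, 'qpos': array([-1.31340701e+00,  1.31137855e-01,  1.48918519e+00,  1.62743092e-05,
        1.52301071e+00, -8.53846876e-02]), 'joint_velocities': array([ 0.00114548, -0.00082394, -0.00286865,  0.00099374,  0.00041248,
       -0.00173648]), 'effort': array([ 8.89990424e-04, -5.70951390e+01, -5.01941800e+01, -1.21160574e-04,
        8.09111312e-03, -2.07325058e-05]), 'eef_pos': array([ 0.20156952, -0.56460334,  0.23831001]), 'ee_rot': array([ 0.95421724,  1.35344207, -0.95234216]), 'wrist_force': array([0.1228071 , 0.24876229, 0.36307069]), 'ft_torque': array([ 0.04709979, -0.00809816,  0.02279707]), 'grip_width': 1.0026209126044636} 0.008
```

View pics/top0.png

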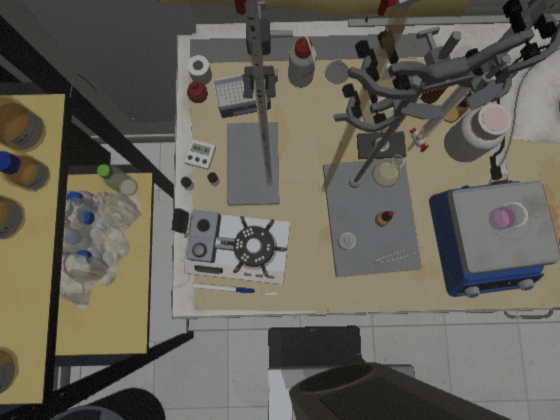

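View pics/side0.png

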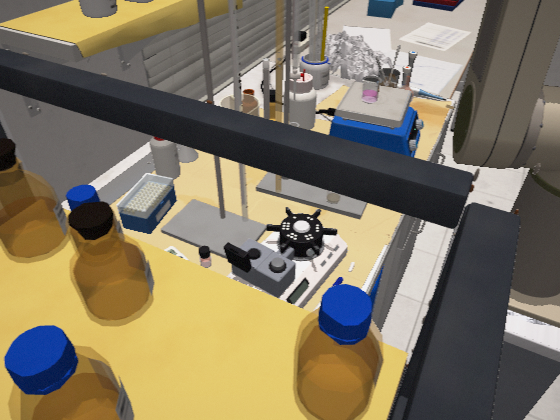

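The top view shows the photometer at about (185–290, 205–282), with the turret at (254,246), the key at (200,250) and the open lid at (180,220). The vials are at (187,183) and (212,178). The side view shows the lid standing at (236,257), the key at (277,265) and the turret at (302,230). I'll zoom in on both.

```bash
cat > h.py <<'E'
import numpy as np, cv2
from scipy.spatial.transform import Rotation as R
from plant import sense, snapshot, camera_info, r
def ray(n,u,v):
    c=camera_info(n); d=R.from_rotvec(c["attitude"]).as_matrix()@np.linalg.inv(c["camera_matrix"])@[u,v,1]
    return c["position"],d
def onz(n,u,v,z):
    p,d=ray(n,u,v); return p+d*(z-p[2])/d[2]
def proj(n,P):
    c=camera_info(n); q=R.from_rotvec(c["attitude"]).as_matrix().T@(np.array(P)-c["position"]); q=c["camera_matrix"]@q; return q[:2]/q[2]
E
python3 - <<'E'
from h import *
t=cv2.imread("pics/top0.png"); s=cv2.imread("pics/side0.png")
a=cv2.resize(t[165:295,165:300],None,fx=4,fy=4,interpolation=cv2.INTER_CUBIC)
b=cv2.resize(s[195:310,190:360],None,fx=4,fy=4,interpolation=cv2.INTER_CUBIC)
cv2.imwrite("pics/t1.png",a);cv2.imwrite("pics/s1.png",b)
print("cap",onz("top",254,246,.102),"key",onz("top",200,250,.11), onz("top",212,178,.046),onz("top",187,183,.046))
E
```

```text
cap [0.40869085 0.17947158 0.102     ] key [0.4024345  0.28831278 0.11      ] [0.56980776 0.27522717 0.046     ] [0.55966501 0.3312958  0.046     ]
```

View pics/t1.png

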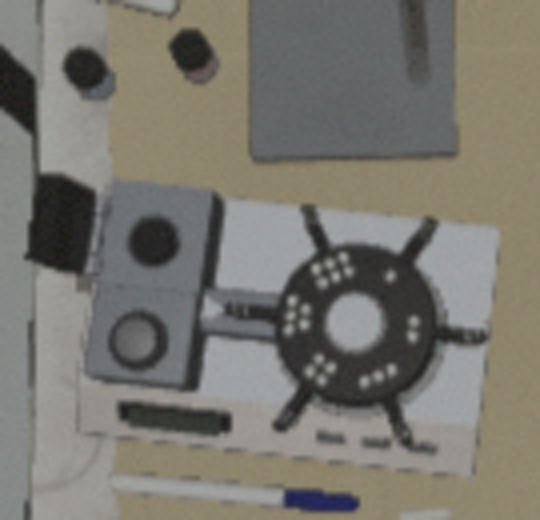

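View pics/s1.png

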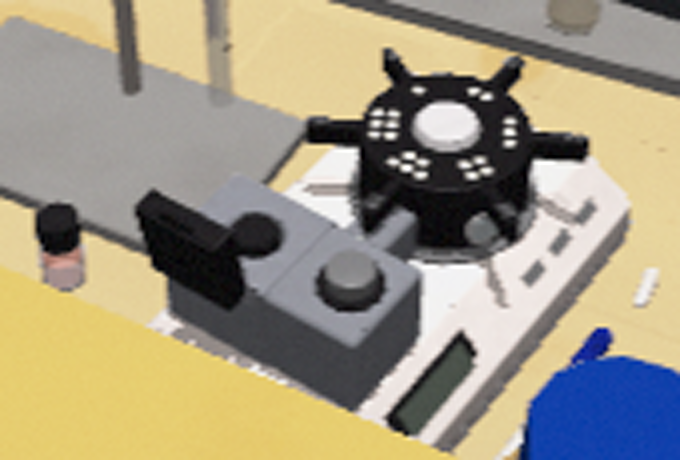

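Run:
```python
from h import *
t=cv2.imread("pics/top0.png")
a=cv2.convertScaleAbs(cv2.resize(t[:,0:290],None,fx=1.9,fy=1.4),alpha=2,beta=20)
a=cv2.resize(t[:,0:300],None,fx=1.42,fy=1.42,interpolation=cv2.INTER_CUBIC); a=cv2.convertScaleAbs(a,alpha=1.8,beta=25)
cv2.imwrite("pics/t2.png",a)
print("nadir",proj("top",[.32265,.1275,0]))
M=R.from_rotvec(sense()["ee_rot"]).as_matrix();print(M.round(3))
# turret axis / instrument axes in top crop (px = 165+u/4)
f=lambda u,v,z:onz("top",165+u/4,165+v/4,z)
print("cap",f(355,322,.102),"key",f(138,338,.11),"sample",f(153,242,.102))
for n,u,v in(("bl",111,179),("br",222,195),("fr",193,388),("fl",85,374)):print(n,f(u,v,.098))
g=lambda u,v,z:onz("side",190+u/4,195+v/4,z)
print("side cap",g(448,124,.102),"key",g(350,268,.11),"sample",g(255,233,.102))
```

```text
nadir [280.47650835 288.16008713]
[[-0.     0.942  0.336]
 [ 0.002  0.336 -0.942]
 [-1.     0.    -0.002]]
cap [0.40972728 0.17996869 0.102     ] key [0.40347141 0.28933505 0.11      ] sample [0.45363256 0.28363018 0.102     ]
bl [0.48806052 0.30659203 0.098     ]
br [0.47812272 0.24860286 0.098     ]
fr [0.37841794 0.26332559 0.098     ]
fl [0.38687568 0.31860196 0.098     ]
side cap [0.40656071 0.18474397 0.102     ] key [0.40159451 0.29344484 0.11      ] sample [0.45144404 0.28785648 0.102     ]
```

View pics/t2.png

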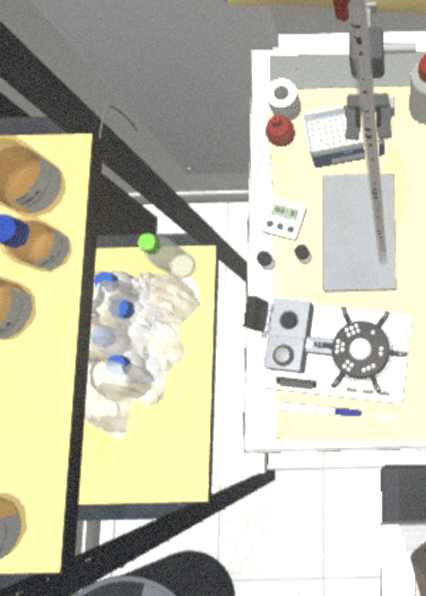

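The frame on the left is vertical posts beyond the table edge plus a horizontal rail. I'll triangulate the rail and the lid to get clearances.

Run:
```python
from h import *
def line3(na,a1,a2,nb,b1,b2):
    pa,d1=ray(na,*a1);_,d2=ray(na,*a2);pb,e1=ray(nb,*b1);_,e2=ray(nb,*b2)
    n=np.cross(d1,d2);m=np.cross(e1,e2);d=np.cross(n,m);d/=np.linalg.norm(d)
    p=np.linalg.lstsq(np.array([n,m,d]),[n@pa,m@pb,d@np.array([.4,.4,.3])],rcond=None)[0];return p,d
print("rail upper/right",line3("top",(69,95),(46,419),"side",(0,52),(470,172)))
print("rail mid",line3("top",(64,95),(42,400),"side",(0,70),(470,190)))
print("postA",line3("top",(172,194),(85,92),"side",(490,210),(440,420)))
f=lambda u,v,z:onz("top",165+u/4,165+v/4,z)
g=lambda u,v,z:onz("side",190+u/4,195+v/4,z)
# frame yaw
bl,br,fr,fl=[f(u,v,.098) for u,v in((111,179),(222,195),(193,388),(85,374))]
ex=(bl-fl)+(br-fr);print("yaw block",np.degrees(np.arctan2(ex[1],ex[0])))
k=(f(138,338,.11)+g(350,268,.11))/2;s=(f(153,242,.102)+g(255,233,.102))/2;c=(f(355,322,.102)+g(448,124,.102))/2
d=s-k;print("yaw key-sample",np.degrees(np.arctan2(d[1],d[0])),np.hypot(*d[:2]))
print("key",k,"sample",s,"axis",c)
d=k-c;print("c->k",d)
# tab ends in top view z=.096 -> bearing
for n,u,v in(("5",228,310),("6",308,210),("1",430,224),("2",485,336),("3",404,440),("4",282,422)):
    q=f(u,v,.096)-c;print(n,np.hypot(*q[:2]),np.degrees(np.arctan2(q[1],q[0])))
# lid corners
print("lid top view at z.148", [f(u,v,.148) for u,v in((42,175),(95,180),(80,272),(28,258))])
print("lid side corners top edge", [g(u,v,.148) for u,v in((150,190),(243,258))])
```

```text
rail upper/right (array([0.40100928, 0.39824847, 0.4409458 ]), array([-0.99996824, -0.00359017,  0.00711591]))
rail mid (array([0.4022451 , 0.41164013, 0.42822635]), array([-0.99976771, -0.01104556,  0.01850749]))
postA (array([0.12734439, 0.00344785, 0.34535524]), array([0.1173106 , 0.0328633 , 0.99255137]))
yaw block -7.57989690537597
yaw key-sample -6.4425602467396 0.050323134888438925
key [0.40253296 0.29138994 0.11      ] sample [0.4525383  0.28574333 0.102     ] axis [0.408144   0.18235633 0.102     ]
c->k [-0.00561103  0.10903361  0.008     ]
5 0.06417277011715293 81.03154373518171
6 0.06500709980141228 19.48888487448164
1 0.06690434603473072 -38.55959391731368
2 0.06900710166803102 -95.51530195065827
3 0.06404487400157098 -155.9494902923039
4 0.05985714456099696 143.19730823866354
lid top view at z.148 [array([0.48113296, 0.32998251, 0.148     ]), array([0.4779768 , 0.30386432, 0.148     ]), array([0.4325997, 0.3105073, 0.148    ]), array([0.44010086, 0.33598014, 0.148     ])]
lid side corners top edge [array([0.47855024, 0.32434246, 0.148     ]), array([0.42540778, 0.33947514, 0.148     ])]
```

Rail: y≈0.40, z≈0.43. That's close to the lid approach, so I'll tilt the tool with its tail to the right. Photometer yaw ≈ −7°. Tab 5 is at the pointer, so the turret needs −120° (clockwise). The lid's outer top edge is at y≈0.333, z≈0.148, and that agrees with the geometry.

```bash
cat >> h.py <<'E'
YAW=np.radians(-7); C=np.array([.408,.1825,0])
EX=np.array([np.cos(YAW),np.sin(YAW),0]);EY=np.array([-EX[1],EX[0],0]);EZ=np.array([0,0,1.])
def W(x,y,z): return C+EX*(x+.004)+EY*(y+.040)+EZ*z   # instrument -> world
def ori(zyaw,tilt=0):  # fingers down, tilted towards +EY
    t=np.radians(tilt);x=np.sin(t)*EY-np.cos(t)*EZ;a=np.radians(zyaw)
    z=np.array([np.cos(a),np.sin(a),0]);z-=x*(z@x);z/=np.linalg.norm(z);return np.c_[x,np.cross(z,x),z]
def rows(wps,w=0):  # wps: (pos,M,n)
    from scipy.spatial.transform import Slerp
    s=sense();p0=s["eef_pos"];M0=R.from_rotvec(s["ee_rot"]).as_matrix();p,M=p0,M0;out=[]
    for q,N,n in wps:
        sl=Slerp([0,1],R.from_matrix([M,N]))
        for i in range(1,n+1):
            d=M0.T@(p+(q-p)*i/n-p0);rv=np.degrees((R.from_matrix(M0.T)*sl(i/n)).as_rotvec())
            out.append(f"{w:g} "+" ".join(f"{v:.3f}" for v in d)+" "+" ".join(f"{v:.1f}" for v in rv))
        p,M=q,N
    print("; ".join(out).replace("-0.000","0").replace("-0.0 ","0 "))
E
python3 - <<'E'
from h import *
A=np.array
for b in((500,240),(510,215)): print(onz("top",*b,.1))
L=W(.027,.130,.20);print("L",L, W(.027,.096,.099), W(-.023,.069,.11))
rows([(A([.30,-.40,.34]),ori(-55),4),(A([.385,-.10,.34]),ori(-25),7),(A([.39,.10,.32]),ori(-7),4),(A([.42,.27,.30]),ori(-7,25),5)])
E
```

```text
[ 0.40890384 -0.32368926  0.1       ]
[ 0.46017049 -0.35044636  0.1       ]
L [0.45948672 0.3474549  0.2       ] [0.45534316 0.31370833 0.099     ] [0.40242538 0.29300305 0.11      ]
0 -0.025 0.037 -0.031 -3.8 0 -0.0; 0 -0.051 0.074 -0.061 -7.7 0 -0.0; 0 -0.076 0.111 -0.092 -11.5 -0.1 -0.0; 0 -0.101 0.148 -0.122 -15.4 -0.1 -0.0; 0 -0.101 0.174 -0.158 -19.6 -0.1 -0.0; 0 -0.101 0.200 -0.195 -23.9 -0.1 -0.0; 0 -0.101 0.226 -0.231 -28.2 -0.1 -0.0; 0 -0.101 0.251 -0.267 -32.5 -0.1 -0.0; 0 -0.101 0.277 -0.304 -36.8 -0.1 -0.0; 0 -0.101 0.303 -0.340 -41.1 -0.1 -0.0; 0 -0.101 0.329 -0.376 -45.4 -0.1 -0.0; 0 -0.096 0.347 -0.423 -49.9 -0.1 -0.1; 0 -0.091 0.365 -0.469 -54.4 -0.1 -0.1; 0 -0.086 0.383 -0.516 -58.9 -0.1 -0.1; 0 -0.081 0.401 -0.563 -63.4 -0.1 -0.1; 0 -0.077 0.418 -0.593 -63.3 2.7 4.4; 0 -0.073 0.435 -0.623 -63.2 5.4 8.9; 0 -0.068 0.452 -0.653 -63.0 8.2 13.4; 0 -0.064 0.469 -0.683 -62.7 11.0 17.8; 0 -0.060 0.486 -0.713 -62.3 13.7 22.3
```

Call:
drive_tool(
  rows="0 -0.025 0.037 -0.031 -3.8 0 0; 0 -0.051 0.074 -0.061 -7.7 0 0; 0 -0.076 0.111 -0.092 -11.5 0 0; 0 -0.101 0.148 -0.122 -15.4 0 0; 0 -0.101 0.174 -0.158 -19.6 0 0; 0 -0.101 0.200 -0.195 -23.9 0 0; 0 -0.101 0.226 -0.231 -28.2 0 0; 0 -0.101 0.251 -0.267 -32.5 0 0; 0 -0.101 0.277 -0.304 -36.8 0 0; 0 -0.101 0.303 -0.340 -41.1 0 0; 0 -0.101 0.329 -0.376 -45.4 0 0; 0 -0.096 0.347 -0.423 -49.9 0 0; 0 -0.091 0.365 -0.469 -54.4 0 0; 0 -0.086 0.383 -0.516 -58.9 0 0; 0 -0.081 0.401 -0.563 -63.4 0 0; 0 -0.077 0.418 -0.593 -63.3 2.7 4.4; 0 -0.073 0.435 -0.623 -63.2 5.4 8.9; 0 -0.068 0.452 -0.653 -63.0 8.2 13.4; 0 -0.064 0.469 -0.683 -62.7 11.0 17.8; 0 -0.060 0.486 -0.713 -62.3 13.7 22.3",
)

```text
time_s: 2.1
eef_pos: [0.4198, 0.2715, 0.2995]
ee_rot: [0.437, 1.514, 0.248]
wrist_force: [0.2, 0.1, -0.4]
grip_width: 0.004
```

Run:
```python
from h import *
o=ori(-7,25)
rows([(W(.027,.140,.22),o,4),(W(.027,.140,.137),o,5)])
rows([(W(.027,.140,.22),o,1),(W(.027,.140,.137),o,1),(W(.027,.090,.142),o,1)])
```

```text
0 0.028 0.012 0.008 0 0.0 -0.0; 0 0.055 0.024 0.015 0 0.0 -0.1; 0 0.083 0.036 0.023 0 0.0 -0.1; 0 0.110 0.048 0.030 0 0.0 -0.2; 0 0.125 0.041 0.030 0 0.0 -0.2; 0 0.140 0.034 0.030 0 0.0 -0.2; 0 0.155 0.027 0.030 0 0.0 -0.2; 0 0.170 0.020 0.030 0 0.0 -0.2; 0 0.185 0.013 0.030 0 0.0 -0.2
0 0.110 0.048 0.030 0 0.0 -0.2; 0 0.185 0.013 0.030 0 0.0 -0.2; 0 0.160 -0.031 0.030 0 0.0 -0.2
```

Call:
drive_tool(
  rows="0 0.028 0.012 0.008 0 0 0; 0 0.055 0.024 0.015 0 0 0; 0 0.083 0.036 0.023 0 0 0; 0 0.110 0.048 0.030 0 0 0; 0 0.125 0.041 0.030 0 0 0; 0 0.140 0.034 0.030 0 0 0; 0 0.155 0.027 0.030 0 0 0; 0 0.170 0.020 0.030 0 0 0; 0 0.185 0.013 0.030 0 0 0; 0 0.185 0.013 0.030 0 0 0",
)

```text
time_s: 3.1
eef_pos: [0.4588, 0.3562, 0.1343]
ee_rot: [0.437, 1.519, 0.245]
wrist_force: [-0.9, -0.4, -0.8]
grip_width: -0.0
```

Run:
```python
from h import *
a=snapshot("side")[:,:,::-1][160:300,170:340];b=snapshot("top")[:,:,::-1][165:305,150:320]
cv2.imwrite("pics/p1.png",np.hstack([cv2.resize(i,(400,330),interpolation=cv2.INTER_CUBIC) for i in(a,b)]))
```

```text
(no output)
```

View pics/p1.png

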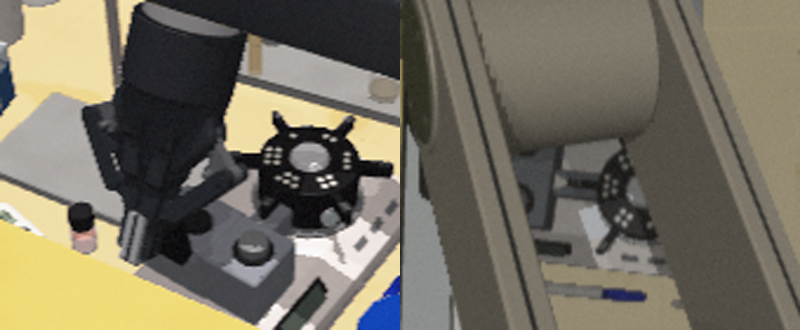

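The closed tips stand on the outer side of the lid, at (135,240) in the left panel, with no contact. Now I'll push it over.

Call:
drive_tool(
  rows="0 -0.002 -0.005 0 0 0 0; 0 -0.005 -0.010 0 0 0 0; 0 -0.008 -0.015 0 0 0 0; 0 -0.010 -0.020 0 0 0 0; 0 -0.012 -0.025 0 0 0 0; 0 -0.015 -0.030 0 0 0 0; 0 -0.018 -0.035 0 0 0 0; 0 -0.020 -0.040 0 0 0 0; 0 -0.023 -0.045 0 0 0 0; 0 -0.026 -0.050 0 0 0 0; 0 -0.028 -0.055 0 0 0 0; 0 -0.030 -0.060 0 0 0 0; 0 -0.030 -0.060 0 0 0 0",
)

```text
time_s: 4.5
eef_pos: [0.4522, 0.2899, 0.139]
ee_rot: [0.438, 1.515, 0.247]
wrist_force: [0.7, -0.7, -0.0]
grip_width: 0.001
```

Run:
```python
from h import *
o=ori(-7,25)
print((sense()["eef_pos"]-C-EX*.004)@EY-.04)
a=0
# back/up along tool, then to above the tab gap at bearing -7 (z yaw 83), vertical
b=np.radians(-7);u=np.array([np.cos(b),np.sin(b),0])
rows([(W(.027,.09,.24),o,4),(C+u*.062+EZ*.20,ori(83),12)])
```

```text
0.07194854027090156
0 -0.021 0.015 0.000 0 0.0 -0.0; 0 -0.042 0.030 0.000 -0.1 0.0 -0.1; 0 -0.063 0.044 0.000 -0.1 0.0 -0.1; 0 -0.084 0.059 0.000 -0.1 0.0 -0.1; 0 -0.085 0.048 0.003 -7.5 1.6 -1.8; 0 -0.087 0.037 0.005 -14.9 3.3 -3.4; 0 -0.089 0.026 0.008 -22.2 4.9 -5.0; 0 -0.090 0.014 0.011 -29.6 6.6 -6.7; 0 -0.092 0.003 0.013 -37.0 8.2 -8.3; 0 -0.093 -0.008 0.016 -44.3 9.9 -9.9; 0 -0.095 -0.019 0.018 -51.7 11.5 -11.6; 0 -0.096 -0.030 0.021 -59.1 13.1 -13.2; 0 -0.098 -0.042 0.024 -66.4 14.8 -14.8; 0 -0.100 -0.053 0.026 -73.8 16.4 -16.5; 0 -0.101 -0.064 0.029 -81.2 18.1 -18.1; 0 -0.103 -0.075 0.031 -88.5 19.7 -19.7
```

Call:
drive_tool(
  rows="0 -0.021 0.015 0 0 0 0; 0 -0.042 0.030 0 0 0 0; 0 -0.063 0.044 0 0 0 0; 0 -0.084 0.059 0 0 0 0; 0 -0.085 0.048 0.003 -7.5 1.6 -1.8; 0 -0.087 0.037 0.005 -14.9 3.3 -3.4; 0 -0.089 0.026 0.008 -22.2 4.9 -5.0; 0 -0.090 0.014 0.011 -29.6 6.6 -6.7; 0 -0.092 0.003 0.013 -37.0 8.2 -8.3; 0 -0.093 -0.008 0.016 -44.3 9.9 -9.9; 0 -0.095 -0.019 0.018 -51.7 11.5 -11.6; 0 -0.096 -0.030 0.021 -59.1 13.1 -13.2; 0 -0.098 -0.042 0.024 -66.4 14.8 -14.8; 0 -0.100 -0.053 0.026 -73.8 16.4 -16.5; 0 -0.101 -0.064 0.029 -81.2 18.1 -18.1; 0 -0.103 -0.075 0.031 -88.5 19.7 -19.7; 0 -0.103 -0.075 0.031 -88.5 19.7 -19.7",
)

```text
time_s: 6.2
eef_pos: [0.4687, 0.1751, 0.1998]
ee_rot: [-1.12, 1.265, 1.12]
wrist_force: [0.2, 1.3, 1.3]
grip_width: -0.001
```

Run:
```python
from h import *
a=snapshot("side")[:,:,::-1][180:310,180:360];b=snapshot("top")[:,:,::-1][165:305,150:320]
cv2.imwrite("pics/p2.png",np.hstack([cv2.resize(i,(400,300),interpolation=cv2.INTER_CUBIC) for i in(a,b)]))
P=lambda d,z:C+.062*np.array([np.cos(np.radians(d)),np.sin(np.radians(d)),0])+EZ*z
rows([(P(-7,.10),ori(83),4),(P(-7,.0905),ori(83),2)])
```

```text
0 0.025 0 0 -0.1 0.0 -0.0; 0 0.050 0 0 -0.1 0.0 -0.0; 0 0.075 -0.001 -0.001 -0.2 0.1 -0.1; 0 0.100 -0.001 -0.001 -0.2 0.1 -0.1; 0 0.105 -0.001 -0.001 -0.2 0.1 -0.1; 0 0.110 -0.001 -0.001 -0.2 0.1 -0.1
```

View pics/p2.png

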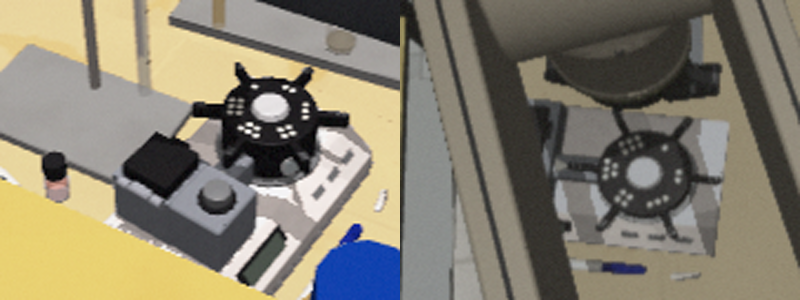

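Lid is shut: black slab flat on the block at (160,165) in the left panel. I'll check where the gripper should project before descending.

Run:
```python
from h import *
s=sense();M=R.from_rotvec(s["ee_rot"]).as_matrix();p=s["eef_pos"];print(M.round(2))
for n in("side","top"):print(n,[proj(n,p+M[:,0]*k).round(0) for k in(.008,-.065,-.15)])
print((proj("top",C+EZ*.102)-[150,165])*[400/170,300/140])
cv2.imwrite("pics/p3.png",cv2.resize(snapshot("side")[60:300,150:450,::-1],(750,600)))
```

```text
[[-0.   -0.99  0.13]
 [ 0.    0.13  0.99]
 [-1.    0.    0.  ]]
side [array([275., 175.]), array([275., 140.]), array([275.,  94.])]
top [array([252., 209.]), array([250., 200.]), array([246., 188.])]
[241.2307364  174.37170623]
```

View pics/p3.png

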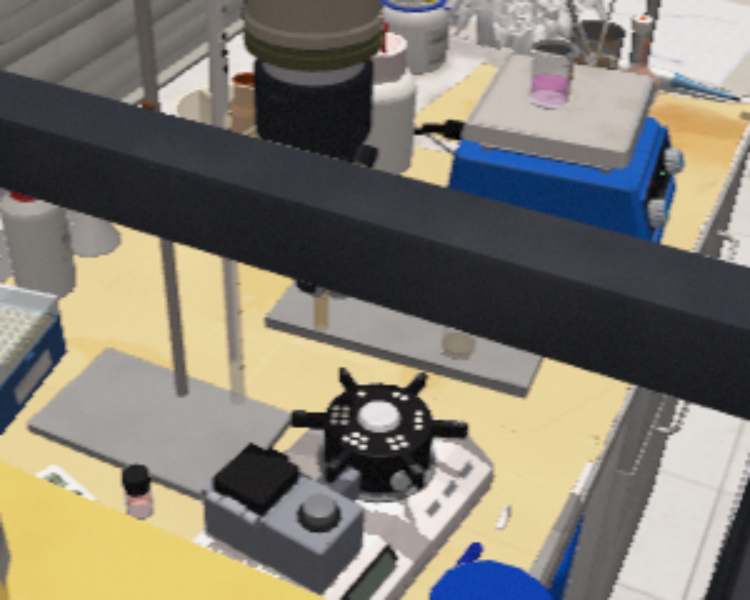

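The gripper body is hidden behind the rail; its tip just shows at full-image (272,175), as predicted. Descending between tabs 6 and 1.

Call:
drive_tool(
  rows="0 0.025 0 0 0 0 0; 0 0.050 0 0 0 0 0; 0 0.075 0 0 0 0 0; 0 0.095 0 0 0 0 0; 0 0.100 0 0 0 0 0; 0 0.105 0 0 0 0 0; 0 0.110 0 0 0 0 0; 0 0.110 0 0 0 0 0",
)

```text
time_s: 7.15
eef_pos: [0.4694, 0.176, 0.0908]
ee_rot: [-1.114, 1.266, 1.116]
wrist_force: [-0.7, 0.5, -0.3]
grip_width: 0.006
```

Run:
```python
from h import *
P=lambda d:C+.062*np.array([np.cos(np.radians(d)),np.sin(np.radians(d)),0])+EZ*sense()["eef_pos"][2]
rows([(P(d),ori(d+90),1) for d in np.arange(-12,-107,-5)])
```

```text
0 0 0 -0.006 4.7 0.1 -0.0; 0 0 0.001 -0.012 9.7 0.1 -0.0; 0 0 0.002 -0.017 14.7 0.1 -0.0; 0 0 0.003 -0.022 19.7 0.1 -0.1; 0 0 0.005 -0.027 24.7 0.1 -0.1; 0 0 0.008 -0.032 29.7 0.1 -0.1; 0 0 0.011 -0.037 34.7 0.1 -0.1; 0 0 0.014 -0.041 39.7 0.1 -0.1; 0 0 0.018 -0.045 44.7 0.1 -0.1; 0 0 0.022 -0.049 49.7 0.1 -0.1; 0 0 0.026 -0.052 54.7 0.1 -0.1; 0 0 0.030 -0.055 59.7 0.1 -0.1; 0 0 0.035 -0.057 64.7 0.1 -0.1; 0 0 0.040 -0.059 69.7 0.1 -0.1; 0 0 0.045 -0.061 74.7 0.1 -0.1; 0 0 0.051 -0.062 79.7 0.1 -0.1; 0 0 0.056 -0.063 84.7 0.1 -0.1; 0 0 0.061 -0.063 89.7 0.1 -0.1; 0 0 0.067 -0.063 94.7 0.1 -0.1
```

Call:
drive_tool(
  rows="0 0 0 -0.006 4.7 0 0; 0 0 0.001 -0.012 9.7 0 0; 0 0 0.002 -0.017 14.7 0 0; 0 0 0.003 -0.022 19.7 0 0; 0 0 0.005 -0.027 24.7 0 0; 0 0 0.008 -0.032 29.7 0 0; 0 0 0.011 -0.037 34.7 0 0; 0 0 0.014 -0.041 39.7 0 0; 0 0 0.018 -0.045 44.7 0 0; 0 0 0.022 -0.049 49.7 0 0; 0 0 0.026 -0.052 54.7 0 0; 0 0 0.030 -0.055 59.7 0 0; 0 0 0.035 -0.057 64.7 0 0; 0 0 0.040 -0.059 69.7 0 0; 0 0 0.045 -0.061 74.7 0 0; 0 0 0.051 -0.062 79.7 0 0; 0 0 0.056 -0.063 84.7 0 0; 0 0 0.061 -0.063 89.7 0 0; 0 0 0.067 -0.063 94.7 0 0; 0 0 0.067 -0.063 94.7 0 0",
)

```text
time_s: 9.15
eef_pos: [0.3955, 0.1222, 0.0919]
ee_rot: [0.167, 1.563, -0.163]
wrist_force: [1.2, -0.5, -0.8]
grip_width: -0.002
```

Run:
```python
from h import *
d=sense()["eef_pos"]-C;print(np.degrees(np.arctan2(d[1],d[0])),np.hypot(d[0],d[1]))
a=snapshot("side")[:,:,::-1][180:310,180:360];b=snapshot("top")[:,:,::-1][165:305,150:320]
cv2.imwrite("pics/p4.png",np.hstack([cv2.resize(i,(400,300),interpolation=cv2.INTER_CUBIC) for i in(a,b)]))
P=lambda d:C+.062*np.array([np.cos(np.radians(d)),np.sin(np.radians(d)),0])+EZ*sense()["eef_pos"][2]
rows([(P(d),ori(d+90),1) for d in np.arange(-107,-143,-4)])
```

```text
-101.71766065030535 0.06154293255604271
0 0 0 -0.006 5.2 0.0 -0.1; 0 0 0.000 -0.010 9.2 0.0 -0.1; 0 0 0.001 -0.014 13.2 0.0 -0.1; 0 0 0.002 -0.019 17.2 0.0 -0.1; 0 0 0.004 -0.023 21.2 0.0 -0.1; 0 0 0.006 -0.027 25.2 0.0 -0.1; 0 0 0.007 -0.030 29.2 0.0 -0.1; 0 0 0.010 -0.034 33.2 0 -0.1; 0 0.000 0.012 -0.038 37.2 0 -0.1
```

View pics/p4.png

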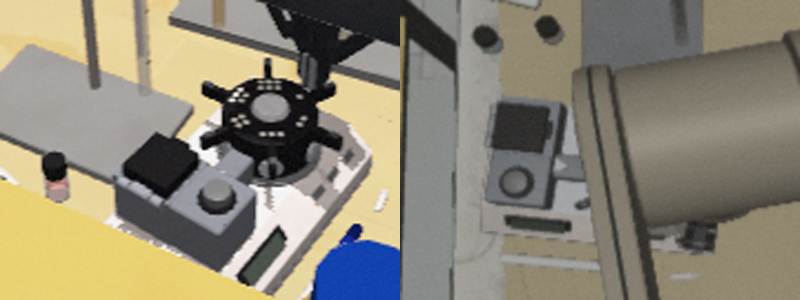

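The turret has passed click 4 and is between clicks, as planned; the tip is pushing at (315,75) in the left panel. I'll continue to bearing −138°, just short of click 3, and let the roller draw it in.

Call:
drive_tool(
  rows="0 0 0 -0.004 3.2 0 0; 0 0 0 -0.006 5.2 0 0; 0 0 0 -0.010 9.2 0 0; 0 0 0.001 -0.014 13.2 0 0; 0 0 0.002 -0.019 17.2 0 0; 0 0 0.004 -0.023 21.2 0 0; 0 0 0.005 -0.025 23.2 0 0; 0 0 0.006 -0.027 25.2 0 0; 0 0 0.007 -0.029 27.2 0 0; 0 0 0.008 -0.030 29.2 0 0; 0 0 0.009 -0.032 31.2 0 0; 0 0 0.010 -0.034 33.2 0 0; 0 0 0.011 -0.037 36 0 0; 0 0 0.011 -0.037 36 0 0; 0 0 0.011 -0.037 36 0 0",
)

```text
time_s: 10.75
eef_pos: [0.362, 0.1405, 0.0918]
ee_rot: [0.652, 1.471, -0.648]
wrist_force: [-0.5, -0.4, -0.2]
grip_width: 0.001
```

Run:
```python
from h import *
d=sense()["eef_pos"]-C;print(np.degrees(np.arctan2(d[1],d[0])),np.hypot(d[0],d[1]))
P=lambda d,z:C+.062*np.array([np.cos(np.radians(d)),np.sin(np.radians(d)),0])+EZ*z
o=ori(-48)
# back off 8 deg (ccw), lift, go above key with z yaw -7
K=W(-.023,.069,.20);print(K)
rows([(P(-131,sense()["eef_pos"][2]),o,2),(P(-131,.20),o,4),(K,ori(-7),7)])
```

```text
-137.6102513758562 0.062328847803658535
[0.40242538 0.29300305 0.2       ]
0 0 0.000 0.004 0.2 0 -0.1; 0 0 0.001 0.007 0.3 0 -0.2; 0 -0.027 0.001 0.007 0.3 0 -0.2; 0 -0.054 0.001 0.007 0.3 0 -0.2; 0 -0.081 0.001 0.007 0.3 0 -0.2; 0 -0.108 0.001 0.007 0.3 0 -0.2; 0 -0.108 0.020 -0.006 -5.5 0 -0.2; 0 -0.108 0.039 -0.019 -11.4 0 -0.2; 0 -0.108 0.058 -0.033 -17.2 0 -0.2; 0 -0.108 0.076 -0.046 -23.1 0 -0.2; 0 -0.108 0.095 -0.059 -29.0 0.0 -0.2; 0 -0.108 0.114 -0.072 -34.8 0.0 -0.2; 0 -0.108 0.133 -0.086 -40.7 0.0 -0.2
```

Call:
drive_tool(
  rows="0 0 0 0.004 0 0 0; 0 0 0.001 0.007 0 0 0; 0 -0.027 0.001 0.007 0 0 0; 0 -0.054 0.001 0.007 0 0 0; 0 -0.081 0.001 0.007 0 0 0; 0 -0.108 0.001 0.007 0 0 0; 0 -0.108 0.020 -0.006 -5.5 0 0; 0 -0.108 0.039 -0.019 -11.4 0 0; 0 -0.108 0.058 -0.033 -17.2 0 0; 0 -0.108 0.076 -0.046 -23.1 0 0; 0 -0.108 0.095 -0.059 -29 0 0; 0 -0.108 0.114 -0.072 -34.8 0 0; 0 -0.108 0.133 -0.086 -40.7 0 0; 0 -0.108 0.133 -0.086 -40.7 0 0",
)

```text
time_s: 12.15
eef_pos: [0.4026, 0.2952, 0.2]
ee_rot: [0.094, 1.568, -0.089]
wrist_force: [-0.5, -1.2, -0.5]
grip_width: -0.001
```

Run:
```python
from h import *
a=snapshot("side")[:,:,::-1][180:310,180:360];b=snapshot("top")[:,:,::-1][165:305,150:320]
cv2.imwrite("pics/p5.png",np.hstack([cv2.resize(i,(400,300),interpolation=cv2.INTER_CUBIC) for i in(a,b)]))
print(sense()["eef_pos"]-W(-.023,.069,.118))
rows([(W(-.023,.069,.124),ori(-7),1)])
```

```text
[-0.00020455  0.00021126  0.08181926]
0 0.076 0 0.000 0.0 0.0 -0.1
```

View pics/p5.png

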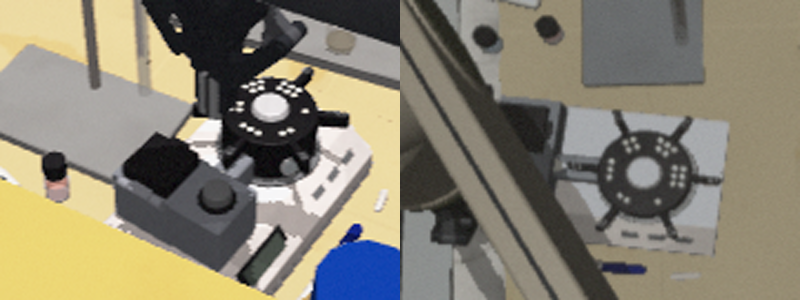

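Turret seated with three dots at the pointer: the one-dot tab is at lower right (668,202), and the tabs sit exactly where the original clicks were. Now the key.

Call:
drive_tool(
  rows="0 0.025 0 0 0 0 0; 0 0.050 0 0 0 0 0; 0 0.070 0 0 0 0 0; 0 0.076 0 0 0 0 0; 0 0.079 0 0 0 0 0; 0 0.081 0 0 0 0 0; 0 0.083 0 0 0 0 0; 0 0.084 0 0 0 0 0; 0 0.084 0 0 0 0 0",
)

```text
time_s: 13.15
eef_pos: [0.403, 0.2936, 0.1167]
ee_rot: [0.098, 1.566, -0.094]
wrist_force: [1.0, -0.4, 2.1]
grip_width: 0.0
```

Call:
drive_tool(
  rows="0 0.001 0 0 0 0 0; 0 0.002 0 0 0 0 0; 0 0.003 0 0 0 0 0; 0 0.0035 0 0 0 0 0; 0 0.0035 0 0 0 0 0",
)

```text
time_s: 13.65
eef_pos: [0.4032, 0.2938, 0.1137]
ee_rot: [0.098, 1.566, -0.094]
wrist_force: [-0.6, -0.8, 5.1]
grip_width: 0.001
```

Call:
drive_tool(
  rows="0 0.001 0 0 0 0 0; 0 0.0015 0 0 0 0 0; 0 0.002 0 0 0 0 0; 0 0.002 0 0 0 0 0",
)

```text
time_s: 14.05
eef_pos: [0.4034, 0.2939, 0.1133]
ee_rot: [0.098, 1.566, -0.094]
wrist_force: [-5.9, -4.8, 16.8]
grip_width: 0.001
```

Fully down: 17 N against the stop, with no further travel. Lifting clear.

Call:
drive_tool(
  rows="0 -0.002 0 0 0 0 0; 0 -0.005 0 0 0 0 0; 0 -0.010 0 0 0 0 0; 0 -0.025 0 0 0 0 0; 0 -0.050 0 0 0 0 0; 0 -0.085 0 0 0 0 0; 0 -0.100 -0.04 0 0 0 0; 0 -0.110 -0.080 0 0 0 0; 0 -0.120 -0.120 0 0 0 0; 0 -0.130 -0.160 0 0 0 0; 0 -0.130 -0.200 0 0 0 0; 0 -0.130 -0.240 0 0 0 0; 0 -0.130 -0.280 0 0 0 0; 0 -0.130 -0.280 0 0 0 0",
)

```text
time_s: 15.45
eef_pos: [0.3686, 0.0117, 0.2435]
ee_rot: [0.101, 1.564, -0.1]
wrist_force: [0.6, 0.5, 0.2]
grip_width: -0.002
```

Run:
```python
from h import *
a=snapshot("side")[:,:,::-1][180:310,180:360];b=snapshot("top")[:,:,::-1][165:305,150:320]
cv2.imwrite("pics/p6.png",np.hstack([cv2.resize(i,(400,300),interpolation=cv2.INTER_CUBIC) for i in(a,b)]))
s=sense();print(s["time_s"],s["eef_pos"],s["wrist_force"])
```

```text
15.55 [0.36901352 0.01496135 0.24330952] [0.44055244 0.23411978 0.98856138]
```

View pics/p6.png

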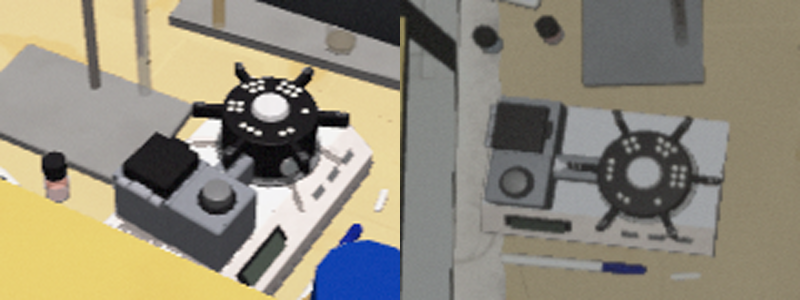

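The final picture shows the lid shut at (520,128), three dots at the pointer (618,168), the key up at (515,182) and the bystanders in place, with the arm clear. Handing in.

```bash
python3 -c "
from plant import r
print(r.job_done())"
```

```text
the job is handed in; nothing more can be done
None
```

The reading was taken in the order asked, and the job was handed in at about 15.6 s of the 72 s allowed.

- **Lid:** I tipped it past upright with closed fingertips from its outer side, and it fell shut. It still showed shut in the last picture.
- **Turret:** It started with five dots at the pointer. I pushed it 120° clockwise in one stroke by the one-dot tab. The pictures show three dots at the pointer and the tabs back where they sat when clicked in at the start.
- **Read key:** I pressed until it stopped moving, with the wrist force reaching about 17 N against the stop, then released it. It looks up again in the last picture, though no sensor confirms its travel.
- **Surroundings:** The two other vials and the weighing bottle look to be where they were. The sample vial is under the shut lid and was not touched directly. The arm ended clear of everything with wrist force near zero.

No check failed. The two cameras disagreed by up to about 5 mm on measured points. I averaged them, and the contacts came where expected.

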